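# Load the tube rack into the rack reader

### The arm

A 7-joint arm with a two-finger parallel gripper is mounted at the origin on a cart in front of the work surface, level with it; the furniture and walls round the work are solid. World frame = base frame: x ahead of the robot, y to its left, z up, the work surface at z = 0. Lengths are in m, angles in rad, forces in N, time in s.
With the tool pointing down it reaches from about 0.4 to 0.85 m from the base axis. Payload 4.5 kg.
Tool frame: the origin (TCP) lies midway between the tips of the shut fingers; the grasp point (between the pads) lies 19 mm behind it; z points along the fingers, y is the line along which they close (so a half turn about z gives the same grasp; the last joint's range is limited). The gripper opens to 88 mm and grips with 3 to 60 N. Pads are 18 mm wide; open, the fingers measure 123 mm over their backs; the gripper's body (75 mm by 187 mm) begins 45 mm behind the grasp point.
Start: joints at [1.171, 0.689, -0.195, 1.565, 0.157, 0.902, -0.215], TCP at [0.263, -0.567, 0.239] pointing down, gripper open.
Joint ranges: [-3.01, 3.01], [-0.46, 2.08], [-1.47, 1.51], [0.13, 2.56], [-1, 4.14], [0.04, 2.09], [-2.66, 2.66]. Speed limits (rad/s): [2.57, 2.57, 3.14, 3.14, 3.14, 3.14, 3.14].

### API

Orientations are given as a unit quaternion [x, y, z, w].
In Python, from workcell import bot, vision gives the robot as it stands.
- The arm moves only by the tool move_arm, never from a script. Its argument "plan" is a list of rows, each a list of 4 numbers: the shift along the tool's x, y, z in mm, then the turn about the tool's z in rad. A call has 1 to 8 rows; each row shifts and turns the commanded pose from where the row before left it, along the tool's axes as they then stand; what a row does not reach is not made up. A row lasts 1/8 s, in which the tool goes at most 62.5 mm and 10.7 degrees, less where a joint would pass 70% of its speed; a pose out of reach is approached as far as the arm can. A call with a gripper value outside its range is refused whole. "hand" is the closure, from 0 (fully open) to 1 (shut), set as the call begins (left out, the last holds). The fingers move at their own pace and stop on an object; "newtons" is the grip in N (left out, the last holds). Time passes only in rows, so rows that do not move let the fingers close. It gives the time, the measured TCP pose, the force, the opening and the grip force at its end, in the units of the state.
- bot.state(): the state, without advancing time (a new reading comes with each control period).
- vision.get_image(name): name is "scene" or "top" or "wrist"; returns (picture, depth): 400x640x3 uint8, blue, green, red; 400x640 float32, m along the optical axis (not along the pixel's ray), 0 where there is no reading.
- vision.camera_info(name): a dict with "fx", "fy", "cx", "cy" (pixels), "eye" and "attitude" of the camera in the world; the wrist camera has in their place "T_tool_cam" (4x4, takes a point from camera to tool coordinates, whose origin is the TCP and whose axes are the flange's). Camera axes: x right, y down, z forward; pixel columns grow to the right and rows downward; lengths in m; the calibration is good to about 2 mm. The wrist camera is an equidistant fisheye: a pixel r from the principal point sees the ray r / f radians off the axis. A picture is of the moment at which its call begins: read the wrist's pose just before it. camera_info takes no time and is no camera call.
- bot.close_job(): hands the job in; it is judged then, once.
The state is a dict: "t": time; "q": joint angles; "qd": joint speeds; "joint_torque": joint torques, N m; "eef_pos": TCP position; "tcp_rot": TCP orientation; "ft_force": force on the tool from outside, world axes, zero at the start; "ft_torque": the same for the moment, N m; "opening": finger opening in m; "grip_force": force on a finger pad.
Only numpy, scipy, OpenCV 4.12 (cv2) and the standard library are available. Lean on these libraries where they do the work, as an engineer would, in place of code of your own. Each camera call takes 0.05 s, during which the arm holds its last target. There are 200 camera calls.

### The job

Load the blue rack of blood tubes into the rack reader by pushing it along the bench: bring it up square against the reader's long metal guide, then slide it along the guide into the bay until it sits against the end bumpers and the orange spring catch has snapped in behind it. Then press the green start key on top of the reader and take the hand away. Only push: do not lift or tip the rack, keep its tubes standing in it, and leave the loose bottles and the dish round about where they are.

Things in the scene. Friction and masses are not known exactly. Their poses are not given: they have to be found in the camera images.
- reader: fixed white bench-top rack reader with its loading bay, at a different place and yaw each time. Origin: on the bench (z = 0) under the centre of a rack that is fully home. y runs along the bay, out of its open end; x points across the bay to the housing (x 33 to 145, y -105 to 45 mm, 95 high). The bay is 66 mm wide (x -33 to 33) and has no floor: the rack slides on the bench
- guide_face (a point): middle of the front face of the long light-metal guide, 40 mm high, 6 thick: straight face at x = 33 mm of the reader frame from y = 40 to 400 mm, flush with the housing's face, which goes on to the end of the bay. Axes as the reader
- bumper_face (a point): middle of the two rubber bumpers at the closed end of the bay, at x = 0, y = -95 mm of the reader frame; the rack's front end touches them when home. Opposite the guide the bay has a front rail, 26 mm high, inner face x = -33 mm, from the closed end to y = 15 mm, then flared to x = -42 at y = 28 mm
- catch (a joint): orange spring catch at the mouth of the bay, 26 mm high, rad: 0 = sprung in, 0.4 = fully aside. Vertical pin at (-44, 28) mm of the reader frame; a ramp runs from its hook out to (-46, 154) mm. A rack pushed in along the guide swings it aside by itself (a few N) and it springs back once the rack's rear end has passed and nothing stands in its way
- hook_face (a point): holding face of the catch's hook when sprung in: y = 97.5 mm of the reader frame (2.5 mm behind a rack that is fully home), x from -46 to -22 mm, so it covers only the outer 9 mm of the rack's rear end
- tube_rack: blue tube rack, 62 x 190 mm, 62 mm high, 0.2 to 0.34 kg, loose. Origin: centre of its underside; y along its length. At the start its -y end faces the bay and it stands in front of the guide, up to 0.22 rad askew. Its end walls are closed plates, 4 mm thick; its long sides are open from z 4 to 58 mm, so push sideways only beside an end wall, below mid height or so, not to tip it
- tube_0: blood tube with purple cap, 13 mm across (cap 17 mm), 88 mm long, standing loosely in the rack at x = 14, y = -75 mm of the rack frame on the rack's base plate (4 mm up), so that its cap reaches 92 mm above the bench. Origin: centre of its foot, z axis along the tube
- tube_1: blood tube with blue cap, 13 mm across (cap 17 mm), 88 mm long, standing loosely in the rack at x = 14, y = -45 mm of the rack frame on the rack's base plate (4 mm up), so that its cap reaches 92 mm above the bench. Origin: centre of its foot, z axis along the tube
- tube_2: blood tube with red cap, 13 mm across (cap 17 mm), 88 mm long, standing loosely in the rack at x = 14, y = -15 mm of the rack frame on the rack's base plate (4 mm up), so that its cap reaches 92 mm above the bench. Origin: centre of its foot, z axis along the tube
- tube_3: blood tube with purple cap, 13 mm across (cap 17 mm), 88 mm long, standing loosely in the rack at x = 14, y = 15 mm of the rack frame on the rack's base plate (4 mm up), so that its cap reaches 92 mm above the bench. Origin: centre of its foot, z axis along the tube
- start_key (a joint): round green start key of the reader, m: 0 = up, 0.004 = fully down; springs back. It goes down straight and takes about 4 N
- key_top (a point): centre of the top face of the green start key (27 mm across) when up, 103 mm above the bench, at x = 56, y = 8 mm of the reader frame; it stands 7 mm proud of its surround
- dropper: white dropper bottle, 27 mm across, 66 mm high, a bystander in front of the reader. Origin: centre of its underside
- dish: petri dish, 61 mm across, 15 mm high, a bystander to the right, in front of the reader. Origin: centre of its underside
- oil: small amber bottle with black cap, 31 mm across, 62 mm high, a bystander at the front left. Origin: centre of its underside

How it is judged:
By the outcome, as a careful person would: the job done as asked, in the order asked, and still so for the second after the job is handed in, with the robot touching nothing.
It also fails if it takes over 64 s, if anything falls off the work surface, if the arm or the gripper's body presses on something with over 40 N, if the wrist force passes 120 N, or if a joint passes its speed limit or range.

## Working session

There is one attempt and no reset: what is moved stays moved. The work goes in short steps, Python scripts to look and compute and a tool call to move; the robot and the scene stay as the last step left them, time stands still between calls to the robot, and variables do not carry over. Pictures are saved under pics/ and viewed, at most 10 in all, crops included, and the job is handed in when it is done.

Besides the shell and the picture viewer there is one more tool, called after "Emit:" by a JSON object that holds its "method" and its "body", one argument or row to a line. move_arm: Moves the arm, as the interface text tells. Its arguments: {"type":"object","properties":{"plan":{"type":"array","items":{"type":"array","items":{"type":"number"}}},"hand":{"type":"number"},"newtons":{"type":"number"}},"required":["plan"]}

```bash
ls; mkdir -p pics
python3 - <<'E'
from workcell import bot, vision
import cv2,numpy as np
np.set_printoptions(precision=4,suppress=True)
s=bot.state();print(s['t'],s['eef_pos'],s['tcp_rot'],s['opening'])
for n in ("scene","top"):
    p,d=vision.get_image(n);cv2.imwrite(f"pics/{n}0.png",p);np.save(f"pics/{n}0.npy",d)
    print(n,vision.camera_info(n))
print(vision.camera_info("wrist"))
E
```

```text
pics
0.0 [ 0.2624 -0.5666  0.2379] [ 0.9766  0.2152 -0.0003 -0.0009] 0.0879133633390811
scene {'fx': 467.58479680238537, 'fy': 467.58479680238537, 'cx': 312.7551211420113, 'cy': 201.87287885464406, 'eye': array([-0.113 ,  1.1741,  0.6827]), 'attitude': array([-0.2348,  0.8121, -0.5123,  0.1513])}
top {'fx': 390.7389966628435, 'fy': 390.7389966628435, 'cx': 313.36992528427413, 'cy': 202.83942375148112, 'eye': array([0.4754, 0.0807, 1.2623]), 'attitude': array([ 0.7123, -0.701 ,  0.0266, -0.0199])}
{'fx': 309.70691628693146, 'fy': 309.70691628693146, 'cx': 318.61184336012076, 'cy': 198.46100535422354, 'T_tool_cam': array([[ 0.0001, -0.9637, -0.2669,  0.0696],
       [ 1.    , -0.0001,  0.0004, -0.0007],
       [-0.0004, -0.2669,  0.9637, -0.147 ],
       [ 0.    ,  0.    ,  0.    ,  1.    ]])}
```

View pics/top0.png

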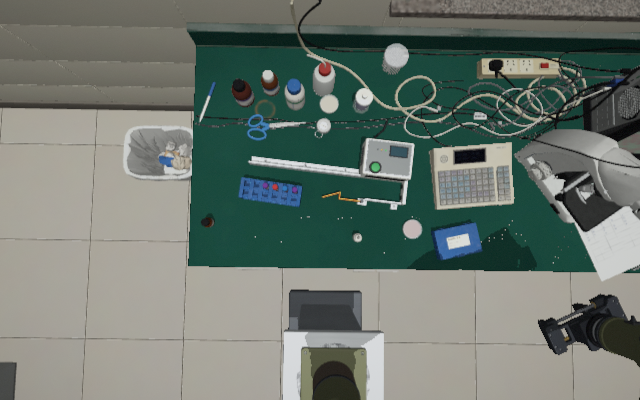

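View pics/scene0.png

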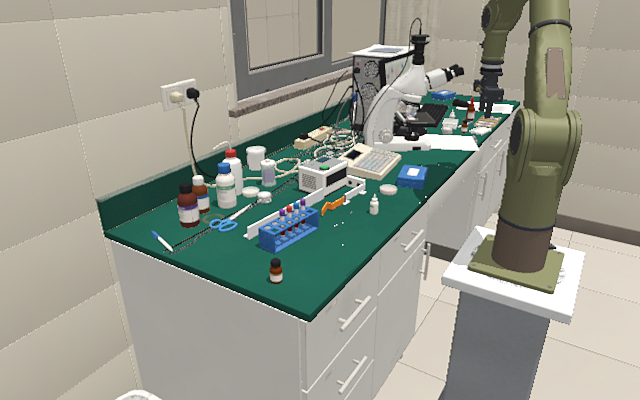

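Top view: key at (375,168), guide from (250,160) to (360,173), rack about (270,191), catch (345,197), dropper (357,237), dish (412,229), oil (208,222). Next I measure them.

```bash
cat > h.py <<'E'
from workcell import bot, vision
import cv2,numpy as np
from scipy.spatial.transform import Rotation as R
np.set_printoptions(precision=4,suppress=True)
def cast(n,uv,z):
    c=vision.camera_info(n);uv=np.atleast_2d(np.asarray(uv,float))
    r=np.c_[(uv[:,0]-c['cx'])/c['fx'],(uv[:,1]-c['cy'])/c['fy'],np.ones(len(uv))]@R.from_quat(c['attitude']).as_matrix().T
    return c['eye']+r*((z-c['eye'][2])/r[:,2:])
def cloud(n,d):
    c=vision.camera_info(n);v,u=np.mgrid[:400,:640]
    P=np.stack([(u-c['cx'])/c['fx']*d,(v-c['cy'])/c['fy']*d,d],-1)
    return P@R.from_quat(c['attitude']).as_matrix().T+c['eye']
E
python3 - <<'E'
from h import *
p=cv2.imread('pics/top0.png');d=np.load('pics/top0.npy');W=cloud('top',d)
hsv=cv2.cvtColor(p,cv2.COLOR_BGR2HSV)
H,S,V=[hsv[...,i].astype(int) for i in range(3)]
v,u=np.mgrid[:400,:640]
box=lambda a,b,c,e:(u>a)&(u<b)&(v>c)&(v<e)
# key
m=box(365,386,158,178)&(H>40)&(H<85)&(S>120)&(V>80)
print('key',m.sum(),u[m].mean(),v[m].mean(),cast('top',[u[m].mean(),v[m].mean()],.103),np.median(W[m],0))
# guide
m=box(246,358,150,180)&(S<60)&(V>150)
print('guide z',np.percentile(W[m][:,2],[5,50,95]))
P=cast('top',np.c_[u[m],v[m]],.04);print('guide pts',len(P),P[:,1].min(),P[:,1].max())
f=np.polyfit(P[:,1],P[:,0],1);print('guide x=',f,'yaw',np.arctan(f[0]))
# rack
m=box(232,308,172,212)&(H>100)&(H<125)&(S>120)
print('rack z',np.percentile(W[m][:,2],[5,50,95]))
mt=m&(abs(W[...,2]-.062)<.008)
rc=cv2.minAreaRect(np.c_[u[mt],v[mt]].astype(np.float32));print(rc)
B=cast('top',cv2.boxPoints(rc),.062);print(B,np.linalg.norm(np.diff(B,axis=0),axis=1),B.mean(0))
m=box(318,370,185,210)&(H>8)&(H<25)&(S>150)
P=cast('top',np.c_[u[m],v[m]],.026);print('catch',P[P[:,1].argmin()],P[P[:,1].argmax()],P[P[:,0].argmax()])
for n,b,z in(('dropper',(347,367,229,246),.066),('oil',(198,218,212,231),.062),('dish',(400,426,217,241),.015)):
    m=box(*b)&(abs(W[...,2]-z/2)<z/2+.01)&(W[...,2]>.008);print(n,m.sum(),np.median(W[m],0),W[m].max(0),W[m].min(0))
q=p[110:250,190:430];cv2.imwrite('pics/c0.png',cv2.resize(q,None,fx=3.3,fy=3.3,interpolation=2))
E
```

```text
key 58 374.9655172413793 166.56896551724137 [[ 0.6637 -0.1125  0.103 ]] [ 0.6639 -0.1126  0.1022]
guide z [-0.0011  0.005   0.0408]
guide pts 790 -0.06640220528309788 0.2778923607002638
guide x= [0.1045 0.6624] yaw 0.10407705876361156
rack z [-0.0003  0.0589  0.0647]
((269.9081115722656, 190.82472229003906), (61.631256103515625, 19.990873336791992), 8.365886688232422)
[[0.5711 0.3022 0.062 ]
 [0.6325 0.295  0.062 ]
 [0.6078 0.1064 0.062 ]
 [0.5465 0.1143 0.062 ]] [0.0618 0.1902 0.0618] [0.5895 0.2045 0.062 ]
catch [ 0.5681 -0.0656  0.026 ] [0.5792 0.0363 0.026 ] [ 0.5959 -0.0112  0.026 ]
dropper 64 [ 0.4517 -0.0672  0.0402] [ 0.4638 -0.0567  0.0676] [ 0.4388 -0.0815  0.0119]
oil 105 [0.4911 0.3973 0.0558] [0.5067 0.4142 0.0661] [0.4782 0.3874 0.01  ]
dish 288 [ 0.4821 -0.247   0.0138] [ 0.5111 -0.2181  0.0211] [ 0.4534 -0.2765  0.0085]
```

View pics/c0.png

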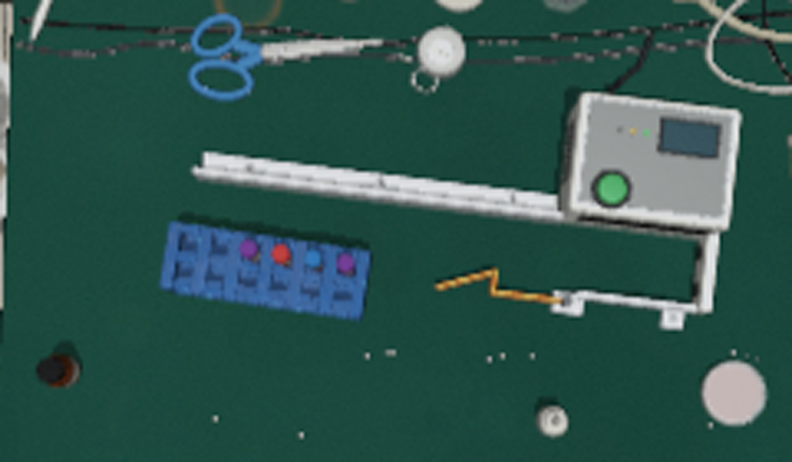

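Crop: guide runs from (195,170) to (565,212), catch hook at (495,272) with ramp tip (438,288), rack nearly parallel to guide, key (611,188). The reader pose from the key and guide predicts the hook within 4 mm, so the two agree.

Emit:
{"method": "move_arm", "body": {
  "plan": [
    [0,0,-15,0.135],
    [0,0,-15,0.135],
    [0,0,-15,0.135],
    [0,0,-15,0.133]
  ],
  "hand": 1,
  "newtons": 20
}}

```text
t: 0.6
eef_pos: [0.2626, -0.5667, 0.2987]
tcp_rot: [0.999, -0.054, -0.0, -0.001]
ft_force: [0.2, 0.1, -0.5]
opening: 0.0503
grip_force: 0.0
```

```bash
cat >> h.py <<'E'
PSI=-0.104
Rr=np.array([[np.cos(PSI),-np.sin(PSI)],[np.sin(PSI),np.cos(PSI)]])
O=np.array([.6637,-.1125])-Rr@np.array([.056,.008])
def rd(P): P=np.atleast_2d(P);return np.c_[(P[:,:2]-O)@Rr,P[:,2:]]*1000   # world -> reader mm
def say():
    s=bot.state();r=R.from_quat(s['tcp_rot']).as_matrix();x=r[:,0]
    print('t',s['t'],'reader',rd(s['eef_pos'])[0],'yaw-psi',np.arctan2(x[1],x[0])-PSI,'tilt',r[:2,2],'F',np.r_[s['ft_force'][:2]@Rr,s['ft_force'][2]],'op',s['opening'])
def rack(pic,d,n='top'):
    hsv=cv2.cvtColor(pic,cv2.COLOR_BGR2HSV);W=cloud(n,d);Q=rd(W.reshape(-1,3)).reshape(W.shape)
    m=cv2.inRange(hsv,(100,120,40),(125,255,255))>0
    m&=(abs(W[...,2]-.062)<.008)&(abs(Q[...,0])<110)&(Q[...,1]>-130)&(Q[...,1]<450)
    v,u=np.nonzero(m);B=rd(cast(n,cv2.boxPoints(cv2.minAreaRect(np.c_[u,v].astype(np.float32))),.062))[:,:2]
    B=B[B[:,1].argsort()];f,b=B[:2].mean(0),B[2:].mean(0)
    print('rack c',(f+b)/2,'front',f,'rear',b,'yaw rel',-np.arctan2(b[0]-f[0],b[1]-f[1]),'len',np.linalg.norm(b-f))
E
python3 - <<'E'
from h import *
say();p=cv2.imread('pics/top0.png');d=np.load('pics/top0.npy');rack(p,d)
W=cloud('top',d);Q=rd(W.reshape(-1,3)).reshape(W.shape)
# guide: front edge of top per image column, and depth edge
a=[]
for c in range(252,355):
    col=Q[150:180,c];k=(abs(col[:,2]-40)<5)
    if k.any(): a.append((col[k][:,1].mean(),col[k][:,0].min(),col[k][:,0].max()))
a=np.array(a);print(len(a),np.polyfit(a[:,1-1],a[:,1],1),np.polyfit(a[:,0],a[:,2],1),a[::12])
E
```

```text
t 0.6 reader [-295.8088 -485.4184  298.7315] yaw-psi -0.00452260244604176 tilt [-0.0005  0.001 ] F [ 0.1649  0.0868 -0.5037] op 0.0502834511869732
rack c [-50.6509 315.5345] front [-53.2202 220.6246] rear [-48.0817 410.4444] yaw rel -0.027063557477397197 len 189.88927350282
103 [ 0.001 35.501] [ 0.0007 38.2736] [[386.1846  35.2159  38.2665]
 [348.547   39.9081  39.9081]
 [309.8282  35.0945  37.821 ]
 [271.6592  36.0583  39.0284]
 [233.4185  34.5714  37.7171]
 [195.3814  35.8905  38.8344]
 [157.0231  34.0448  37.1043]
 [119.0552  35.4895  38.399 ]
 [ 80.4834  34.2669  36.9904]]
```

Emit:
{"method": "move_arm", "body": {
  "plan": [
    [10.5,-44.5,0,0],
    [10.5,-44.5,0,0],
    [10.5,-44.5,0,0],
    [10.5,-44.5,0,0],
    [10.5,-44.5,0,0],
    [10.5,-44.5,0,0],
    [10.5,-44.5,0,0],
    [10.5,-44.5,0,0]
  ]
}}

```text
t: 1.6
eef_pos: [0.3835, -0.2202, 0.2986]
tcp_rot: [0.999, -0.052, -0.0, -0.0]
ft_force: [1.1, -0.4, -0.6]
opening: 0.0006
grip_force: 0.0
```

Emit:
{"method": "move_arm", "body": {
  "plan": [
    [10.5,-44.5,0,0],
    [10.5,-44.5,0,0],
    [10.5,-44.5,0,0],
    [10.5,-44.5,0,0],
    [10.5,-44.5,0,0],
    [10.5,-44.5,0,0],
    [10.5,-44.5,0,0],
    [10.5,-44.5,0,0]
  ]
}}

```text
t: 2.6
eef_pos: [0.5039, 0.1249, 0.2985]
tcp_rot: [0.999, -0.052, -0.0, 0.0]
ft_force: [0.0, 0.4, -0.7]
opening: 0.0001
grip_force: 0.0
```

```bash
python3 -c "
from h import *
say()"
```

```text
t 2.6 reader [-127.5303  227.5026  298.4533] yaw-psi -0.0001629081308010677 tilt [-0.0006 -0.0005] F [-0.0371  0.4124 -0.743 ] op 7.824523706861317e-05
```

Emit:
{"method": "move_arm", "body": {
  "plan": [
    [0,0,50,0],
    [0,0,50,0],
    [0,0,50,0],
    [0,0,50,0],
    [0,0,45,0],
    [0,0,24,0],
    [15,0,0,0],
    [12,0,0,0]
  ]
}}

```text
t: 3.6
eef_pos: [0.5311, 0.1207, 0.0292]
tcp_rot: [0.999, -0.052, -0.0, 0.0]
ft_force: [0.8, -0.5, 0.4]
opening: 0.0007
grip_force: 0.0
```

Emit:
{"method": "move_arm", "body": {
  "plan": [
    [5,0,0,0],
    [5,0,0,0],
    [5,0,0,0],
    [5,0,0,0],
    [5,0,0,0],
    [4,0,0,0],
    [2,0,0,0],
    [0,0,0,0]
  ]
}}

```text
t: 4.6
eef_pos: [0.5619, 0.1176, 0.0297]
tcp_rot: [0.999, -0.052, 0.0, -0.0]
ft_force: [-1.4, -0.6, 0.1]
opening: 0.0005
grip_force: 0.4
```

```bash
python3 -c "
from h import *
say()
p,d=vision.get_image('top');cv2.imwrite('pics/top1.png',p);rack(p,d)
cv2.imwrite('pics/c1.png',cv2.resize(p[110:250,190:430],None,fx=3.3,fy=3.3,interpolation=2))"
```

```text
t 4.6 reader [-69.1072 226.2872  29.743 ] yaw-psi -0.00024162905647028 tilt [0.0007 0.0002] F [-1.3152 -0.7126  0.0912] op 0.0005440660843545368
rack c [-42.4606 345.7904] front [-34.488  280.0795] rear [-50.4332 411.5014] yaw rel 0.12073836002901973 len 132.3857232274249
```

View pics/c1.png

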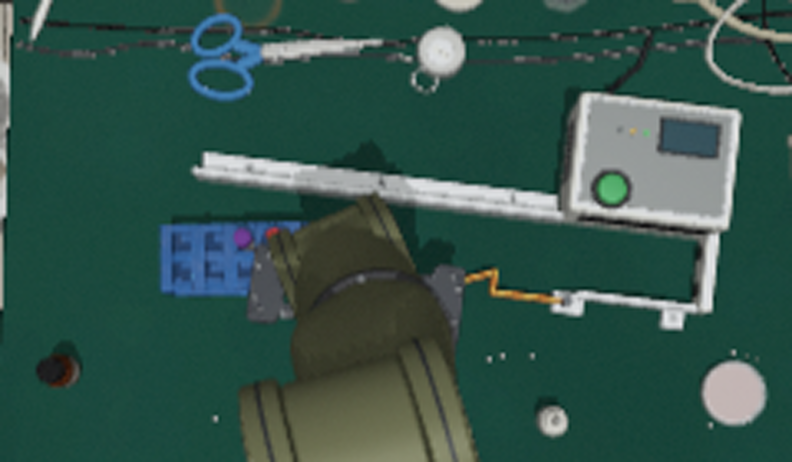

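The rack pivoted as intended: front in, relative yaw about +0.12, tubes standing. Now the rear end.

Emit:
{"method": "move_arm", "body": {
  "plan": [
    [-20,0,0,0],
    [-20,0,0,0],
    [0,-35,0,0],
    [0,-45,0,0],
    [0,-45,0,0],
    [0,-40,0,0],
    [0,-12,0,0],
    [5,0,0,0]
  ]
}}

```text
t: 5.65
eef_pos: [0.545, 0.2973, 0.0296]
tcp_rot: [0.999, -0.051, -0.0, 0.0]
ft_force: [0.8, -0.3, -0.5]
opening: 0.0003
grip_force: 0.0
```

Emit:
{"method": "move_arm", "body": {
  "plan": [
    [6,0,0,0],
    [6,0,0,0],
    [6,0,0,0],
    [6,0,0,0],
    [6,0,0,0],
    [6,0,0,0],
    [6,0,0,0],
    [2,0,0,0]
  ]
}}

```text
t: 6.65
eef_pos: [0.5895, 0.2925, 0.0297]
tcp_rot: [0.999, -0.052, 0.0, -0.0]
ft_force: [-1.2, 0.7, -0.2]
opening: 0.0007
grip_force: 0.7
```

```bash
python3 -c "
from h import *
say()
p,d=vision.get_image('top');cv2.imwrite('pics/top2.png',p);rack(p,d)
cv2.imwrite('pics/c2.png',cv2.resize(p[110:250,190:430],None,fx=3.3,fy=3.3,interpolation=2))"
```

```text
t 6.65 reader [-59.8473 403.1229  29.7134] yaw-psi -0.00048775116408276975 tilt [0.0005 0.    ] F [-1.2568  0.5975 -0.156 ] op 0.0006640877784681805
rack c [-23.8396 315.1387] front [-31.1607 220.9726] rear [-16.5184 409.3049] yaw rel -0.07759111550910568 len 188.90060072217318
```

View pics/c2.png

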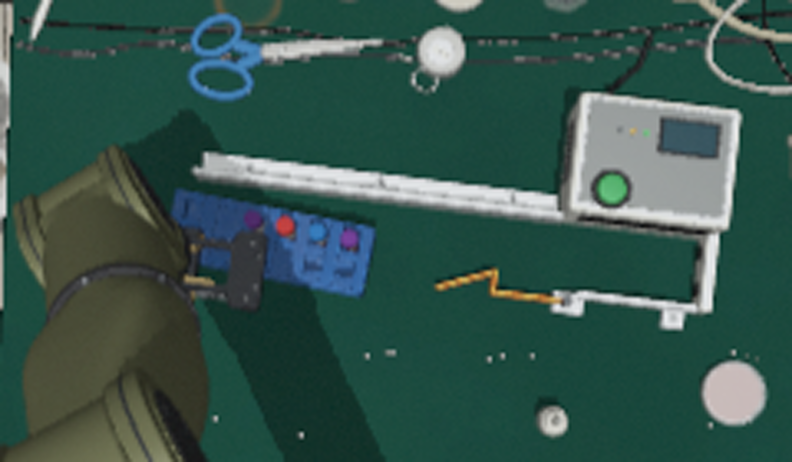

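Emit:
{"method": "move_arm", "body": {
  "plan": [
    [-18,0,0,0],
    [-15,0,0,0],
    [0,38,0,0],
    [0,45,0,0],
    [0,45,0,0],
    [0,40,0,0],
    [0,8,0,0],
    [12,0,0,0]
  ]
}}

```text
t: 7.7
eef_pos: [0.5498, 0.12, 0.0298]
tcp_rot: [0.999, -0.052, -0.0, -0.0]
ft_force: [0.1, 0.1, -0.3]
opening: 0.0004
grip_force: 0.0
```

Emit:
{"method": "move_arm", "body": {
  "plan": [
    [6,0,0,0],
    [6,0,0,0],
    [6,0,0,0],
    [6,0,0,0],
    [6,0,0,0],
    [5,0,0,0],
    [1,0,0,0],
    [0,0,0,0]
  ]
}}

```text
t: 8.7
eef_pos: [0.5859, 0.1162, 0.0298]
tcp_rot: [0.999, -0.052, 0.0, -0.0]
ft_force: [-0.1, 0.3, -0.2]
opening: 0.0006
grip_force: 0.1
```

Emit:
{"method": "move_arm", "body": {
  "plan": [
    [-20,0,0,0],
    [-20,0,0,0],
    [-2,-38,0,0],
    [-2,-45,0,0],
    [0,-45,0,0],
    [0,-40,0,0],
    [0,-7,0,0],
    [5,0,0,0]
  ]
}}

```text
t: 9.7
eef_pos: [0.5647, 0.2941, 0.0296]
tcp_rot: [0.999, -0.052, -0.0, 0.0]
ft_force: [-0.3, -1.5, -0.5]
opening: 0.0006
grip_force: 0.0
```

```bash
python3 -c "
from h import *
say()
p,d=vision.get_image('top');cv2.imwrite('pics/top3.png',p);rack(p,d)"
```

```text
t 9.7 reader [-84.7217 402.1117  29.6429] yaw-psi 0.0009326829563935657 tilt [-0.0003 -0.0005] F [-0.1866 -1.4808 -0.5493] op 0.0006191105231286671
rack c [-11.0424 318.7166] front [  0.3122 225.3121] rear [-22.3969 412.1211] yaw rel 0.12096963463870306 len 188.18416693731342
```

Emit:
{"method": "move_arm", "body": {
  "plan": [
    [9,0,0,0],
    [7,0,0,0],
    [6,0,0,0],
    [6,0,0,0],
    [5,0,0,0],
    [5,0,0,0],
    [4,0,0,0],
    [3,0,0,0]
  ]
}}

```text
t: 10.75
eef_pos: [0.6098, 0.2895, 0.0296]
tcp_rot: [0.999, -0.052, -0.0, 0.0]
ft_force: [-1.0, 0.8, 0.1]
opening: 0.0005
grip_force: 0.7
```

```bash
python3 -c "
from h import *
say()
p,d=vision.get_image('top');rack(p,d)"
```

```text
t 10.75 reader [-39.3148 402.2234  29.6284] yaw-psi -0.0001089667486747492 tilt [-0.0001 -0.    ] F [-1.1144  0.6884  0.1174] op 0.0004847553677649488
rack c [ -1.7739 313.8997] front [ -6.3371 219.507 ] rear [  2.7892 408.2924] yaw rel -0.048304382530190884 len 189.00592948587567
```

Emit:
{"method": "move_arm", "body": {
  "plan": [
    [-15,0,0,0],
    [-12,0,0,0],
    [0,38,0,0],
    [0,45,0,0],
    [0,45,0,0],
    [0,40,0,0],
    [0,6,0,0],
    [12,0,0,0]
  ]
}}

```text
t: 11.8
eef_pos: [0.5765, 0.1185, 0.0298]
tcp_rot: [0.999, -0.052, -0.0, -0.0]
ft_force: [0.3, 0.3, 0.0]
opening: 0.0002
grip_force: 0.0
```

Emit:
{"method": "move_arm", "body": {
  "plan": [
    [6,0,0,0],
    [4,0,0,0],
    [3,0,0,0],
    [2,0,0,0],
    [1,0,0,0],
    [0,0,0,0]
  ]
}}

```text
t: 12.55
eef_pos: [0.5922, 0.1163, 0.0296]
tcp_rot: [0.999, -0.052, -0.0, 0.0]
ft_force: [-1.3, 0.8, -0.5]
opening: 0.0005
grip_force: 1.0
```

```bash
python3 -c "
from h import *
say()
p,d=vision.get_image('top');rack(p,d)"
```

```text
t 12.55 reader [-38.8511 228.1821  29.5892] yaw-psi -2.377549733403872e-05 tilt [-0.0007 -0.0001] F [-1.3479  0.6228 -0.4999] op 0.0004619909663180596
rack c [ -0.4672 362.1117] front [ -0.6616 315.7521] rear [ -0.2729 408.4713] yaw rel -0.004192647942135533 len 92.7200210119179
```

Emit:
{"method": "move_arm", "body": {
  "plan": [
    [1.5,0,0,0],
    [1,0,0,0],
    [0.5,0,0,0]
  ]
}}

```text
t: 12.98
eef_pos: [0.5925, 0.1163, 0.0294]
tcp_rot: [0.999, -0.052, -0.003, 0.0]
ft_force: [-8.6, 0.5, 5.3]
opening: 0.0003
grip_force: 4.4
```

Emit:
{"method": "move_arm", "body": {
  "plan": [
    [-15,0,0,0],
    [-12,0,0,0],
    [0,-38,0,0],
    [0,-45,0,0],
    [0,-45,0,0],
    [0,-38,0,0],
    [0,-6,0,0],
    [12,0,0,0]
  ]
}}

```text
t: 13.98
eef_pos: [0.5982, 0.2882, 0.0296]
tcp_rot: [0.999, -0.051, -0.0, 0.001]
ft_force: [-0.1, -0.9, -0.2]
opening: 0.0005
grip_force: 0.0
```

Emit:
{"method": "move_arm", "body": {
  "plan": [
    [6,0,0,0],
    [4,0,0,0],
    [2,0,0,0],
    [2,0,0,0],
    [1,0,0,0],
    [0,0,0,0]
  ]
}}

```text
t: 14.72
eef_pos: [0.6108, 0.2862, 0.0294]
tcp_rot: [0.999, -0.052, -0.003, 0.001]
ft_force: [-7.1, -2.0, 3.6]
opening: 0.0001
grip_force: 3.0
```

```bash
python3 -c "
from h import *
say()
p,d=vision.get_image('top');rack(p,d)"
```

```text
t 14.725 reader [-38.0163 399.1017  29.3792] yaw-psi -8.475732083167153e-05 tilt [-0.0053 -0.0022] F [-6.857  -2.7348  3.5783] op 0.0001373420592079965
rack c [  1.2204 314.2375] front [ -1.0892 219.6066] rear [  3.53   408.8685] yaw rel -0.02440178399583822 len 189.3182591330408
```

Emit:
{"method": "move_arm", "body": {
  "plan": [
    [-15,0,0,0],
    [-15,0,-25,0],
    [0,0,-50,0],
    [0,0,-50,0],
    [10,-40,0,0],
    [30,-10,0,0],
    [34,0,0,0]
  ],
  "hand": 0.886
}}

```text
t: 15.65
eef_pos: [0.6628, 0.335, 0.1552]
tcp_rot: [0.999, -0.05, 0.0, -0.001]
ft_force: [0.8, -0.2, 0.1]
opening: 0.0104
grip_force: 0.0
```

```bash
python3 -c "
from h import *
say();print(bot.state()['q'])
p,d=vision.get_image('top');rack(p,d)"
```

```text
t 15.65 reader [  8.64   452.9376 155.2346] yaw-psi 0.0032789277200536565 tilt [0.0011 0.0023] F [ 0.8398 -0.0772  0.0824] op 0.01042211882030825
[-0.5179  0.9446 -0.0262  1.2284  0.024   0.9667 -2.2183]
rack c [  0.7747 314.4638] front [ -0.2383 219.8267] rear [  1.7877 409.1009] yaw rel -0.010703482320859586 len 189.2850907644524
```

Emit:
{"method": "move_arm", "body": {
  "plan": [
    [0,0,0,-0.175],
    [0,0,0,-0.175],
    [0,0,0,-0.175],
    [0,0,0,-0.175],
    [0,0,0,-0.175],
    [0,0,0,-0.175],
    [0,0,0,-0.175],
    [0,0,0,-0.175]
  ]
}}

```text
t: 16.7
eef_pos: [0.6628, 0.3322, 0.1548]
tcp_rot: [0.796, 0.606, 0.001, 0.0]
ft_force: [-0.1, 0.4, -0.3]
opening: 0.0099
grip_force: 0.0
```

Emit:
{"method": "move_arm", "body": {
  "plan": [
    [0,0,0,-0.171],
    [0,0,45,0],
    [0,0,45,0],
    [0,0,30,0],
    [0,0,12,0]
  ]
}}

```text
t: 17.32
eef_pos: [0.6615, 0.3315, 0.0205]
tcp_rot: [0.743, 0.67, -0.001, -0.0]
ft_force: [0.0, 0.3, 0.0]
opening: 0.01
grip_force: 0.0
```

```bash
python3 -c "
from h import *
say();print(bot.state()['q'])"
```

```text
t 17.325 reader [  7.7382 449.367   20.5155] yaw-psi 1.571084328968853 tilt [-0.0021 -0.0015] F [0.0035 0.2925 0.0063] op 0.009987662160520648
[-0.3575  1.1284 -0.3838  1.2707  0.4751  0.8337 -0.9662]
```

Emit:
{"method": "move_arm", "body": {
  "plan": [
    [-15,-2,0,0],
    [-10,0,0,0],
    [-6,0,0,0],
    [-6,0,0,0],
    [-7,0,0,0],
    [-7,0,0,0],
    [-8,0,0,0],
    [-8,0,0,0]
  ]
}}

```text
t: 18.32
eef_pos: [0.6536, 0.2656, 0.023]
tcp_rot: [0.743, 0.669, 0.0, -0.0]
ft_force: [-0.3, 3.6, 3.1]
opening: 0.01
grip_force: 2.0
```

Emit:
{"method": "move_arm", "body": {
  "plan": [
    [-8,0,0,0],
    [-8,0,0,0],
    [-8,0,0,0],
    [-8,0,0,0],
    [-8,0,0,0],
    [-8,0,0,0],
    [-6,0,0,0],
    [-3,0,0,0]
  ]
}}

```text
t: 19.32
eef_pos: [0.6475, 0.2083, 0.0226]
tcp_rot: [0.743, 0.669, -0.0, 0.0]
ft_force: [0.1, 4.2, 2.8]
opening: 0.0098
grip_force: 1.8
```

```bash
python3 -c "
from h import *
say()
p,d=vision.get_image('top');rack(p,d)
cv2.imwrite('pics/c4.png',cv2.resize(p[110:250,190:430],None,fx=3.3,fy=3.3,interpolation=2))"
```

```text
t 19.325 reader [  6.5951 325.3373  22.5847] yaw-psi 1.570407257435075 tilt [-0.0002 -0.0006] F [-0.3806  4.1696  2.7839] op 0.009818344089171644
rack c [  1.1406 160.754 ] front [  1.2546 124.0042] rear [  1.0266 197.5038] yaw rel 0.0031017622616261327 len 73.49997719456233
```

View pics/c4.png

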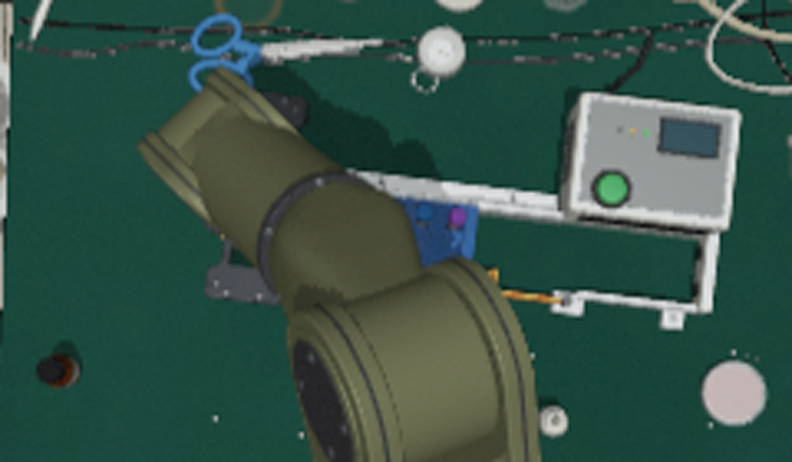

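Emit:
{"method": "move_arm", "body": {
  "plan": [
    [-8,0,0,0],
    [-8,0,0,0],
    [-8,0,0,0],
    [-8,0,0,0],
    [-8,0,0,0],
    [-8,0,0,0],
    [-8,0,0,0],
    [-5,0,0,0]
  ]
}}

```text
t: 20.38
eef_pos: [0.641, 0.1471, 0.0225]
tcp_rot: [0.743, 0.669, -0.001, 0.0]
ft_force: [0.0, 2.4, -0.7]
opening: 0.01
grip_force: 1.1
```

Emit:
{"method": "move_arm", "body": {
  "plan": [
    [-8,0,0,0],
    [-8,0,0,0],
    [-8,0,0,0],
    [-8,0,0,0],
    [-8,0,0,0],
    [-8,0,0,0],
    [-8,0,0,0],
    [-5,0,0,0]
  ]
}}

```text
t: 21.38
eef_pos: [0.635, 0.0879, 0.0228]
tcp_rot: [0.743, 0.669, 0.0, -0.0]
ft_force: [1.1, 4.7, -2.2]
opening: 0.0102
grip_force: 2.1
```

```bash
python3 -c "
from h import *
say()
p,d=vision.get_image('top');rack(p,d)
cv2.imwrite('pics/c5.png',cv2.resize(p[110:250,190:430],None,fx=3.3,fy=3.3,interpolation=2))"
```

```text
t 21.375 reader [  6.6577 204.3447  22.7941] yaw-psi 1.5709790154116265 tilt [0.0004 0.0009] F [ 0.5872  4.7396 -2.229 ] op 0.010218978381589021
rack c [22.1154  8.4664] front [ 9.1194 -0.7649] rear [35.1115 17.6977] yaw rel -0.953179502086519 len 31.881860971063915
```

View pics/c5.png

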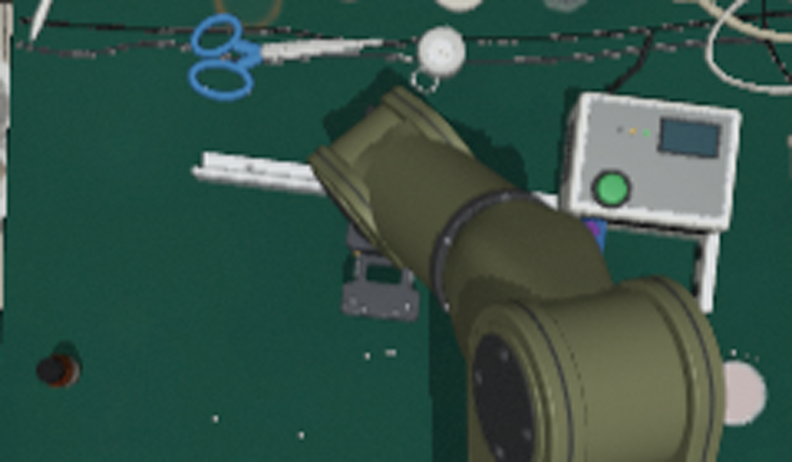

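Emit:
{"method": "move_arm", "body": {
  "plan": [
    [-8,0,0,0],
    [-8,0,0,0],
    [-8,0,0,0],
    [-8,0,0,0],
    [-8,0,0,0],
    [-8,0,0,0],
    [-8,0,0,0],
    [-6,0,0,0]
  ]
}}

```text
t: 22.42
eef_pos: [0.6284, 0.0254, 0.0227]
tcp_rot: [0.743, 0.669, -0.0, 0.0]
ft_force: [0.0, 2.1, -1.2]
opening: 0.0098
grip_force: 0.8
```

Emit:
{"method": "move_arm", "body": {
  "plan": [
    [-6,0,0,0],
    [-6,0,0,0],
    [-5,0,0,0],
    [-5,0,0,0],
    [-4,0,0,0],
    [-3,0,0,0],
    [-2,0,0,0],
    [-1,0,0,0]
  ]
}}

```text
t: 23.42
eef_pos: [0.6256, -0.0048, 0.023]
tcp_rot: [0.743, 0.67, 0.001, -0.0]
ft_force: [0.5, 1.9, 0.1]
opening: 0.0103
grip_force: 0.9
```

```bash
python3 -c "
from h import *
say()"
```

```text
t 23.425 reader [  6.9735 111.1772  22.9956] yaw-psi 1.5719049298908694 tilt [0.0011 0.0012] F [0.2533 1.9439 0.0974] op 0.010273708547911547
```

Not home yet (low force); keep pushing slowly until it bears on the bumpers.

Emit:
{"method": "move_arm", "body": {
  "plan": [
    [-2,0,0,0],
    [-2,0,0,0],
    [-1,0,0,0],
    [-1,0,0,0],
    [0,0,0,0]
  ]
}}

```text
t: 24.05
eef_pos: [0.6247, -0.0101, 0.023]
tcp_rot: [0.743, 0.67, 0.001, -0.001]
ft_force: [0.9, 6.3, 1.5]
opening: 0.0103
grip_force: 2.8
```

Emit:
{"method": "move_arm", "body": {
  "plan": [
    [-1,0,0,0],
    [-1,0,0,0],
    [0,0,0,0]
  ]
}}

```text
t: 24.42
eef_pos: [0.6249, -0.01, 0.0231]
tcp_rot: [0.742, 0.67, 0.002, -0.001]
ft_force: [0.4, 8.2, 0.6]
opening: 0.0101
grip_force: 4.2
```

```bash
python3 -c "
from h import *
say()
p,d=vision.get_image('scene');cv2.imwrite('pics/s6.png',cv2.resize(p[140:250,230:410],None,fx=4.4,fy=4.4,interpolation=2))"
```

```text
t 24.425 reader [  6.7662 105.8719  23.0731] yaw-psi 1.5726461497420223 tilt [0.0017 0.005 ] F [-0.4505  8.1546  0.6447] op 0.010097587606436595
```

View pics/s6.png

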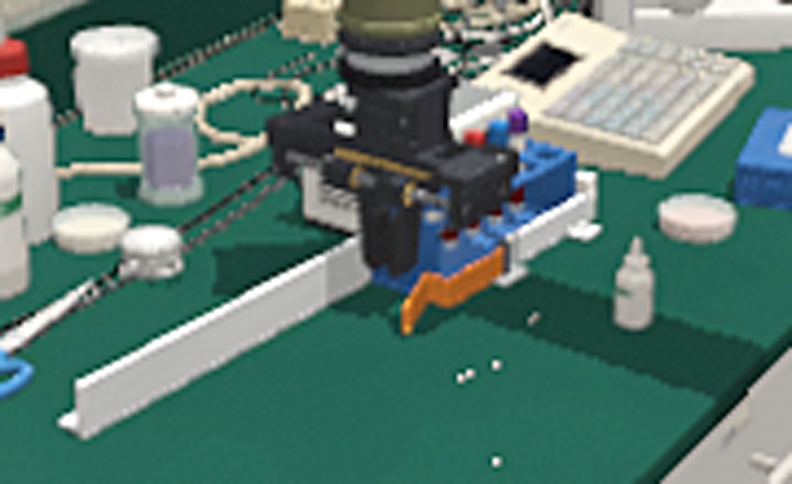

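The rack stopped with force rising to 8 N, so it is on the bumpers. Its rear end is near (375,280) in the crop and the catch at (430,280). I'll back off and check the catch.

Emit:
{"method": "move_arm", "body": {
  "plan": [
    [3,0,0,0],
    [10,0,0,0],
    [25,0,0,0],
    [20,0,-30,0],
    [10,0,-45,0],
    [0,0,-45,0],
    [0,0,-10,0],
    [0,0,0,0]
  ]
}}

```text
t: 25.48
eef_pos: [0.6312, 0.0528, 0.1526]
tcp_rot: [0.743, 0.669, -0.001, 0.001]
ft_force: [-0.0, 0.8, 0.5]
opening: 0.0102
grip_force: 0.0
```

```bash
python3 -c "
from h import *
say()
p,d=vision.get_image('scene')
q=vision.get_image('wrist')[0]
a=cv2.resize(p[150:240,280:400],(800,600),interpolation=2)
b=cv2.resize(q,(600,375))
o=np.zeros((600,800,3),np.uint8);o[:300,:400]=cv2.resize(a,(400,300));o[:300,400:]=cv2.resize(q,(400,300));
o[300:,:400]=cv2.resize(p[165:225,300:380],(400,300),interpolation=2);o[300:,400:]=cv2.resize(q[100:300,150:417],(400,300),interpolation=2)
cv2.imwrite('pics/s7.png',o)"
```

```text
t 25.475 reader [  6.5253 169.0329 152.5771] yaw-psi 1.5698824044815616 tilt [-0.0001 -0.0017] F [-0.1249  0.7913  0.4661] op 0.010218433212605888
```

View pics/s7.png

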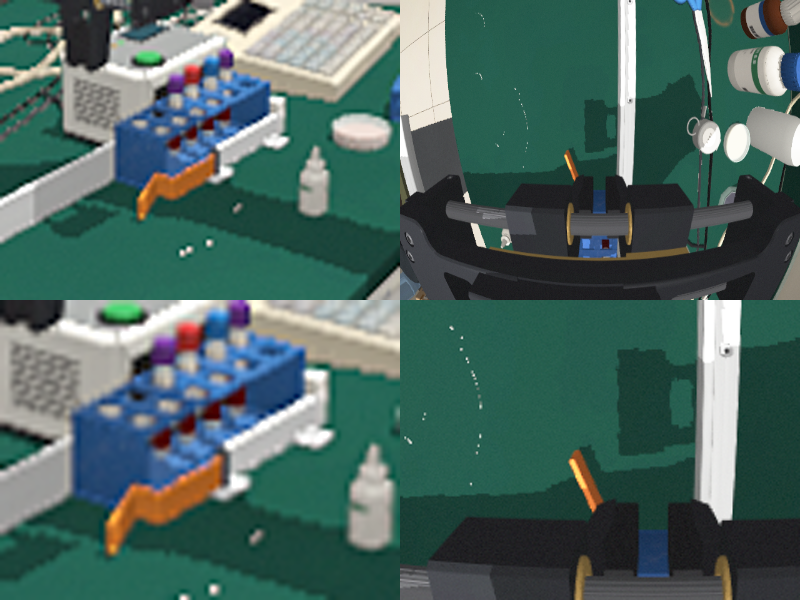

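```bash
python3 -c "
from h import *
def orange(p):
    m=cv2.inRange(cv2.cvtColor(p,cv2.COLOR_BGR2HSV),(8,150,80),(25,255,255));m[:150]=0;m[240:]=0;m[:,:290]=0;m[:,390:]=0
    v,u=np.nonzero(m);top=np.array([(c,v[u==c].min()) for c in np.unique(u)])
    return top, u.min(),u.max(),len(u)
p0=cv2.imread('pics/scene0.png');p,d=vision.get_image('scene')
for q in(p0,p):
    t,*r=orange(q);print(r);Q=rd(cast('scene',t,.026));print(Q[::3,:2].round(1).tolist())
rack(p,d,'scene')
"
```

```text
[np.int64(321), np.int64(343), 157]
[[-47.0, 157.1], [-32.6, 122.4], [-26.7, 98.5], [-39.0, 98.5], [-42.2, 86.4], [-45.5, 74.2], [-44.3, 55.6], [-43.0, 36.6]]
[np.int64(321), np.int64(343), 149]
[[-42.7, 151.5], [-32.6, 122.4], [-26.7, 98.5], [-43.4, 104.6], [-46.7, 92.6], [-45.5, 74.2], [-48.8, 61.9], [-47.6, 43.1]]
rack c [-0.521   0.0471] front [   1.7008 -121.4005] rear [ -2.7428 121.4947] yaw rel 0.01829246394213256 len 242.93580805670697
```

The catch hook is back where it was at the start (-26.7, 98.5), so it has sprung in. The rack is centred at y≈0 with its four tubes standing. Next, the key.

Emit:
{"method": "move_arm", "body": {
  "plan": [
    [-27,8,0,0],
    [-27,8,0,0],
    [-27,8,0,0],
    [-27,9,0,0],
    [-27,9,0,0],
    [-26,8,0,0],
    [0,0,0,0]
  ],
  "hand": 1
}}

```text
t: 26.5
eef_pos: [0.6634, -0.1149, 0.1508]
tcp_rot: [0.744, 0.668, -0.002, -0.0]
ft_force: [0.7, 0.3, 0.0]
opening: 0.0005
grip_force: 0.0
```

```bash
python3 -c "
from h import *
say()"
```

```text
t 26.5 reader [ 55.9957   5.6189 150.7685] yaw-psi 1.566064923411184 tilt [-0.0028 -0.002 ] F [0.6376 0.4076 0.0045] op 0.0005294947215549014
```

Emit:
{"method": "move_arm", "body": {
  "plan": [
    [2,0,20,0],
    [0,0,18,0],
    [0,0,7,0],
    [0,0,3,0],
    [0,0,2,0],
    [0,0,1.5,0],
    [0,0,0,0]
  ]
}}

```text
t: 27.38
eef_pos: [0.6647, -0.109, 0.1017]
tcp_rot: [0.743, 0.669, 0.0, 0.0]
ft_force: [-2.5, 1.1, 2.9]
opening: 0.0005
grip_force: 1.3
```

Emit:
{"method": "move_arm", "body": {
  "plan": [
    [0,0,1.5,0],
    [0,0,1.5,0],
    [0,0,0,0]
  ]
}}

```text
t: 27.75
eef_pos: [0.6648, -0.1091, 0.0999]
tcp_rot: [0.743, 0.669, 0.0, 0.0]
ft_force: [-4.8, 1.6, 11.9]
opening: 0.0003
grip_force: 5.9
```

Emit:
{"method": "move_arm", "body": {
  "plan": [
    [0,0,1,0],
    [0,0,1,0],
    [0,0,0,0]
  ]
}}

```text
t: 28.12
eef_pos: [0.6649, -0.1091, 0.0997]
tcp_rot: [0.743, 0.669, 0.0, 0.001]
ft_force: [-8.0, 0.4, 21.5]
opening: 0.0003
grip_force: 11.0
```

The key has bottomed: 21 N with no further travel. Lifting away.

Emit:
{"method": "move_arm", "body": {
  "plan": [
    [0,0,-5,0],
    [0,0,-15,0],
    [0,0,-40,0],
    [0,0,-40,0],
    [25,-40,-10,0],
    [25,-40,0,0],
    [25,-40,0,0],
    [0,0,0,0]
  ]
}}

```text
t: 29.12
eef_pos: [0.5507, -0.0201, 0.207]
tcp_rot: [0.741, 0.671, -0.001, -0.0]
ft_force: [0.4, -0.0, 0.4]
opening: 0.0005
grip_force: 0.0
```

Emit:
{"method": "move_arm", "body": {
  "plan": [
    [30,-35,0,0],
    [40,-30,0,0],
    [40,-20,0,0],
    [40,0,0,0],
    [40,0,0,0],
    [0,0,0,0],
    [0,0,0,0],
    [0,0,0,0]
  ]
}}

```text
t: 30.12
eef_pos: [0.4888, 0.1736, 0.2061]
tcp_rot: [0.744, 0.668, -0.0, 0.001]
ft_force: [0.4, 0.7, -0.3]
opening: 0.0003
grip_force: 0.0
```

```bash
python3 -c "
from h import *
say()
p,d=vision.get_image('top');rack(p,d);s=vision.get_image('scene')[0]
o=np.vstack([cv2.resize(p[130:250,190:430],(600,300),interpolation=2),cv2.resize(s[145:235,230:410],(600,300),interpolation=2)])
cv2.imwrite('pics/f.png',o)"
```

```text
t 30.125 reader [-147.6634  274.3559  206.0677] yaw-psi 1.5681122951095152 tilt [ 0.0001 -0.0013] F [ 0.3574  0.6917 -0.268 ] op 0.0003395446124368772
rack c [2.2665 1.1326] front [  1.8739 -92.663 ] rear [ 2.6591 94.9281] yaw rel -0.004186176354157946 len 187.59268078199108
```

View pics/f.png

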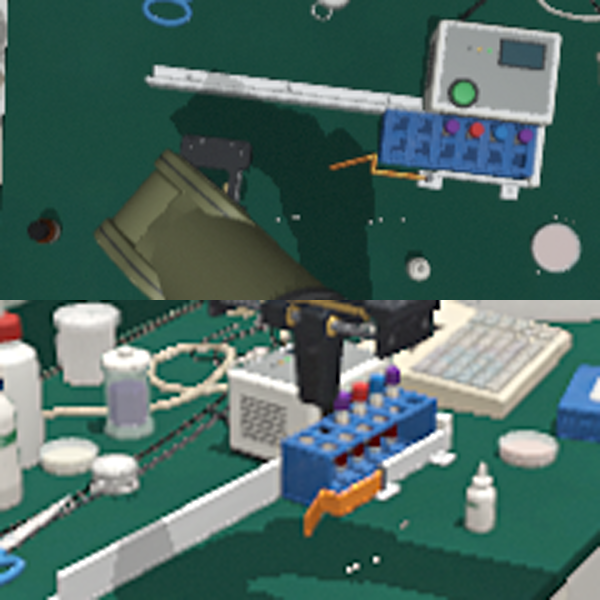

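The rack is home at (2, 1) mm in the reader frame and square. The hook is behind its rear end, at (375,158), the tubes are standing, and the bystanders have not moved.

```bash
python3 -c "
from workcell import bot
print(bot.close_job())"
```

```text
the job is handed in; nothing more can be done
None
```

The rack is home against the bumpers with the catch snapped in behind it and all four tubes standing; the start key was pressed to its stop, the hand is clear, and the job was handed in at about 30 s.

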